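Hang the lunch-tray cover on the free bar of the lid rack

TASK

Take the steel cover off the wooden stand and hang it by its folded lip on whichever bar of the lid rack is free, hanging upright and clear of the end brackets. Lower it onto the bar and only then let go, do not drop it on. Leave the raised flap, the cover already hanging and everything else on the counter as they are.

Things in the scene. Friction and masses are not known exactly. Their poses are not given: they have to be found in the camera images.
- cover: steel cover to hang, 130 mm wide; 4 mm plate, top edge folded back as a hanging lip, wooden grip in front. Origin: middle of the fold's underside, which rests on a bar. z up along the plate, y along the fold, x from grip side to lip side. Plate x -17 to -13 mm, down to z -110. About 240 g. Starts in the stand leaning back 0.45 rad from upright, top away from its front, grip in front
- cover_lip (a point): lower edge of the cover's rear lip, at (15, 0, -22) mm in the cover's frame. The lip is 4 mm thick; the folded top is 34 mm deep and 4 mm thick; the slot between plate and lip, open at the bottom, is 26 mm wide
- cover_grip (a point): centre of the cover's dark wooden grip, at (-51, 0, -45) mm in the cover's frame: an upright bar 18 mm wide (y), 16 mm deep (x), 60 mm tall (z), its centre 34 mm in front of the plate, free space behind it but for two 8 mm studs 20 mm above and below its centre. Can be taken with the fingers closing along y
- hung_cover: a second, identical cover (frame and sizes as cover) that already hangs on one of the rack's two bars, left or right by chance; leave it
- stand: fixed light wooden stand, 140 mm wide; origin on the counter, 125 mm below the leaning cover's origin; x points to its back. The cover's lower edge stands in a groove behind a front kerb 7 mm high, its back on two struts that end 50 mm below its fold; it comes free when drawn up along its own plane by 20 mm or more
- rack: fixed steel-rod lid rack; origin on the counter below the bars, midway between them; x to the back, y left along the bars, z up. Two round 12 mm bars end to end along y, axis 250 mm up, 180 mm each between brackets: rods running back at y -180, 0, 180 mm to uprights 66 mm behind. An 8 mm stop rod runs straight below the bars, 175 mm up; a hung plate leans on its front. The front is open
- bar_left (a point): middle of the left bar (y = +90 mm in the rack's frame), on its axis; axes as the rack's. A hung cover's origin lies about 6 mm above the bar's axis, and it leans back up to 0.16 rad
- bar_right (a point): middle of the right bar (y = -90 mm in the rack's frame), on its axis; axes as the rack's
- flap (a joint): stiff hinge of the steel-rod flap, 360 mm wide, 150 mm long, raised over both bars towards the front; hinge line along the rack's y, 71 mm behind the bars, 320 mm above the counter. Value: angle above level, 0.45 to 0.65 rad. A gripper pointing straight down at a hung cover's grip would strike it; come from in front, tool leaning back towards the robot
- flap_edge (a point): middle of the flap's free front edge
- container: round open glass container, 100 mm across, 60 mm high, on the counter below the free bar; origin under its centre
- silicone_lid: pink round silicone lid with a pull tab, 116 mm across, 8 mm thick, lying flat; origin under its centre
- spoon: wooden spoon, 200 mm long, lying on the counter; origin near its middle
- lunch_plate: flat round steel lunch plate, 160 mm across, 16 mm high; origin under its centre
Things that resemble listed ones, but are neither listed nor needed, are in the scene too. What is shaped like the cover but green or yellow is not meant.

How it is judged:
By the outcome, as a careful person would: the job done as asked, in the order asked, and still so for the second after the job is handed in, with the robot touching nothing.
It also fails if it takes over 48 s, if anything falls off the work surface, if the arm or the gripper's body presses on something with over 40 N, if the wrist force passes 120 N, or if a joint passes its speed limit or range.

ROBOT

A 6-joint arm with a two-finger parallel gripper is mounted at the origin on the work surface. World frame = base frame: x ahead of the robot, y to its left, z up, the work surface at z = 0. Lengths are in m, angles in rad, forces in N, time in s.
With the tool pointing down it reaches from about 0.35 to 1 m from the base axis. Payload 7.1 kg.
Tool frame: the origin (TCP) lies between the finger pads; the fingertips stand 17 mm ahead of it and the grasp point (between the pads) lies 2 mm behind it; z points along the fingers, y is the line along which they close (so a half turn about z gives the same grasp; the last joint's range is limited). The gripper opens to 85 mm and grips with 20 to 120 N. Pads are 22 mm wide; open, the fingers measure 114 mm over their backs; the gripper's body (76 mm by 85 mm) begins 54 mm behind the grasp point. The pads swing forward as they close: fully open they stand 13 mm farther back than shut.
Start: joints at [-1.353, 0.423, 1.63, -0, 1.089, -0.019], TCP at [0.147, -0.608, 0.248] pointing down, gripper open.
Joint ranges: [-3, 3], [-0.9, 2.11], [0.09, 2.58], [-1.31, 4.45], [0.11, 2.69], [-2.54, 2.54]. Speed limits (rad/s): [2.39, 2.39, 3.01, 3.14, 3.14, 3.14].

INTERFACE

Orientations are given as [roll, pitch, yaw] about the fixed x, y, z axes, in that order (R = Rz(yaw) Ry(pitch) Rx(roll)).
In Python, from plant import ctrl gives the robot as it stands. The module is installed in compiled form; this text tells all that it offers.
- The arm moves only by the tool move_arm, never from a script. Its argument "targets" is one flat list of numbers, 7 for each row, row after row: the closure, from -1 (fully open) to 1 (shut), then the shift along the tool's x, y, z each as a share of 0.1 m, from -1 to 1, then the turn, a rotation vector about the tool's x, y, z each as a share of pi rad, from -1 to 1. A call has 1 to 5 rows; each row is the pose to reach, as a shift and turn from the pose commanded when the call began, along the tool's axes at that moment, turning the shorter way round; what a row does not reach only later rows make up. A row lasts 1/12 s, in which the tool goes at most 41.7 mm and 7.16 degrees, less where a joint would pass 70% of its speed; a pose out of reach is approached as far as the arm can. A call with a number of a shift or a turn outside -1 to 1 is refused whole. A call with a gripper value outside its range is refused whole. The fingers move at their own pace and stop on an object; "force" is the grip in N (left out, the last holds). Time passes only in rows, so rows that repeat a pose let the fingers close. It gives the time, the measured TCP pose, the force, the opening and the grip force at its end, in the units of the state.
- ctrl.get_state(): the state, without advancing time (a new reading comes with each control period).
- ctrl.grab_frame(name): name is "scene" or "top" or "wrist"; returns the picture (420x560x3 uint8, blue, green, red); there is no depth.
- ctrl.get_calibration(name): a dict with "intrinsics" (3x3 intrinsics, pixels), "T" (4x4, takes a point from camera to world coordinates). Camera axes: x right, y up, looking along -z (the intrinsics and any distortion apply to the point x, -y, -z); pixel columns grow to the right and rows downward; lengths in m; the calibration is good to about 2 mm. The wrist camera is an equidistant fisheye: a pixel r from the principal point sees the ray r / f radians off the axis. A picture is of the moment at which its call begins: read the wrist's pose just before it. get_calibration takes no time and is no camera call; for the wrist camera it gives the pose at the moment of the call.
- ctrl.sign_off(): hands the job in; it is judged then, once.
Trained networks look in the newest picture that a camera, given by its name, has taken for a name from the list of things; names that differ only in an ending like _2 or _b are one class to them, and where a whole thing is asked for, a point or a joint stands for the part that bears it (a point fixed in the world has none). Each returns a list of dicts, best first, with "p" (0 to 1); they miss things now and then, are a little off and sometimes report something else, mostly with a low value. They report only what shows in the picture. A call takes as long as a camera call. They do not tell look-alikes from the thing itself.
- ctrl.look_for(thing, camera): "rect" ([centre column, centre row, width, height] in pixels, round what is visible of it).
- ctrl.masks_of(thing, camera): "pixels" (420x560 bool, what is visible of it) and "rect" ([centre column, centre row, width, height] in pixels, round what is visible of it).
- ctrl.tip_of(thing, camera): "position" ([column, row] in pixels: a listed point, or the origin of a listed thing).
The state is a dict: "t": time; "joint_positions": joint angles; "qvel": joint speeds; "tau": joint torques, N m; "tool_pos": TCP position; "ee_rot": TCP orientation; "ft_force": force on the tool from outside, world axes, zero at the start; "ft_torque": the same for the moment, N m; "opening": finger opening in m; "grasp_force": force on a finger pad.
Only numpy, scipy, OpenCV 4.12 (cv2) and the standard library are available. Lean on these libraries where they do the work, as an engineer would, in place of code of your own. Each camera call takes 0.05 s, during which the arm holds its last target. There are 200 camera calls.

## Working session

There is one attempt and no reset: what is moved stays moved. The work goes in short steps, Python scripts to look and compute and a tool call to move; the robot and the scene stay as the last step left them, time stands still between calls to the robot, and variables do not carry over. Pictures are saved under pics/ and viewed, at most 10 in all, crops included, and the job is handed in when it is done.

Besides the shell and the picture viewer there is one more tool, called after "Emit:" as name(argument=value, ...) on one line, values as JSON. move_arm: Moves the arm, as the interface text tells. Shift numbers are shares of 0.1 m and turn numbers shares of pi rad, none past 1 either way. Its arguments: {"type":"object","properties":{"targets":{"type":"array"},"force":{"type":"number"}},"required":["targets"]}

```bash
mkdir -p pics
cat > h.py <<'E'
import numpy as np, cv2
from scipy.spatial.transform import Rotation as R
from plant import ctrl
def ray(cam,px,cal=None):
    c=cal or ctrl.get_calibration(cam); K=np.array(c["intrinsics"]); T=np.array(c["T"])
    u=(px[0]-K[0,2])/K[0,0]; v=(px[1]-K[1,2])/K[1,1]
    if cam=="wrist":
        r=np.hypot(u,v); s=np.sin(r)/r if r>1e-9 else 1; d=np.array([u*s,-v*s,-np.cos(r)])
    else: d=np.array([u,-v,-1.])
    d=T[:3,:3]@d; return T[:3,3],d/np.linalg.norm(d)
def proj(cam,P,cal=None):
    c=cal or ctrl.get_calibration(cam); K=np.array(c["intrinsics"]); T=np.array(c["T"])
    q=T[:3,:3].T@(np.array(P)-T[:3,3]); q=np.array([q[0],-q[1],-q[2]])
    if cam=="wrist":
        th=np.arctan2(np.hypot(q[0],q[1]),q[2]); n=np.hypot(q[0],q[1]); a=q[:2]/n*th
    else: a=q[:2]/q[2]
    return np.array([K[0,0]*a[0]+K[0,2],K[1,1]*a[1]+K[1,2]])
def tri(rays):
    A=np.zeros((3,3));b=np.zeros(3)
    for o,d in rays:
        M=np.eye(3)-np.outer(d,d);A+=M;b+=M@o
    p=np.linalg.solve(A,b); return p,[np.linalg.norm(np.cross(p-o,d)) for o,d in rays]
def onz(r,z): o,d=r; return o+d*(z-o[2])/d[2]
E
python3 - <<'E'
from h import *
ims=[]
for c in ("scene","top","wrist"):
    im=ctrl.grab_frame(c); cv2.imwrite(f"pics/{c}0.png",im)
    T=ctrl.get_calibration(c)["T"]; print(c,np.round(T,3).tolist())
    for n in ("cover","cover_grip","cover_lip","hung_cover","bar_left","bar_right","rack","stand","flap_edge","container"):
        print(c,n,[(round(r["p"],2),np.round(r["position"]).tolist()) for r in ctrl.tip_of(n,c)][:4])
print(ctrl.get_state())
E
```

```text
scene [[-0.097, -0.612, 0.785, 1.55], [0.995, -0.043, 0.089, 0.054], [-0.021, 0.789, 0.613, 1.027], [0.0, 0.0, 0.0, 1.0]]
scene cover [(0.72, [150.0, 204.0]), (0.6, [236.0, 197.0]), (0.59, [228.0, 228.0]), (0.59, [160.0, 232.0])]
scene cover_grip [(0.89, [237.0, 221.0]), (0.87, [235.0, 217.0]), (0.69, [163.0, 215.0]), (0.61, [174.0, 244.0])]
scene cover_lip [(0.89, [230.0, 238.0]), (0.79, [158.0, 201.0]), (0.75, [233.0, 198.0]), (0.59, [168.0, 229.0])]
scene hung_cover [(0.89, [356.0, 243.0])]
scene bar_left []
scene bar_right [(0.74, [291.0, 240.0])]
scene rack [(0.92, [322.0, 302.0])]
scene stand [(0.94, [229.0, 256.0])]
scene flap_edge [(0.85, [325.0, 187.0]), (0.6, [428.0, 252.0])]
scene container [(0.75, [291.0, 299.0])]
top [[0.008, 0.989, -0.151, 0.3], [-1.0, 0.006, -0.014, -0.096], [-0.013, 0.151, 0.988, 1.471], [0.0, 0.0, 0.0, 1.0]]
top cover [(0.93, [338.0, 290.0]), (0.7, [429.0, 272.0]), (0.65, [403.0, 226.0]), (0.61, [328.0, 206.0])]
top cover_grip [(0.85, [336.0, 281.0]), (0.82, [323.0, 229.0]), (0.56, [416.0, 279.0])]
top cover_lip [(0.83, [336.0, 288.0]), (0.81, [426.0
[... 775 characters left out ...]
t': 1.65, 'joint_positions': array([-1.35300640e+00,  4.23092564e-01,  1.62989067e+00, -6.20474228e-06,
        1.08861430e+00, -1.89824041e-02]), 'qvel': array([ 9.55632401e-05, -1.21408514e-04,  7.99615020e-04,  1.56812186e-03,
        1.21908425e-03,  1.27154330e-03]), 'tau': array([-4.13651901e-05, -5.57327342e+01, -2.82139027e+01,  5.97633260e-06,
        9.02976753e-04, -6.35858683e-06]), 'tool_pos': array([ 0.14663499, -0.60754044,  0.24832738]), 'ee_rot': array([-3.14158767e+00,  5.40369570e-06,  2.36775207e-01]), 'ft_force': array([-0.60199445,  0.51999899, -0.22894994]), 'ft_torque': array([-0.01933434, -0.00973752, -0.08403638]), 'grasp_force': 0.0, 'opening': 0.08553722083129883}
```

View pics/scene0.png

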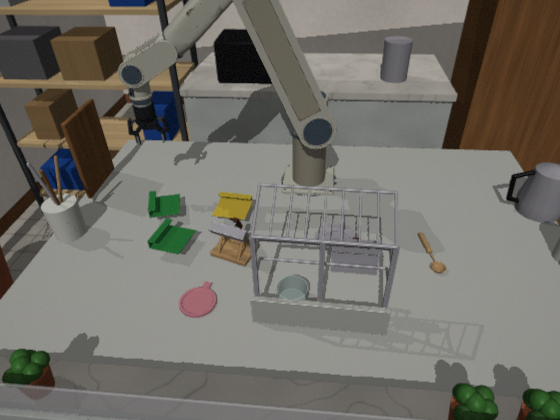

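View pics/top0.png

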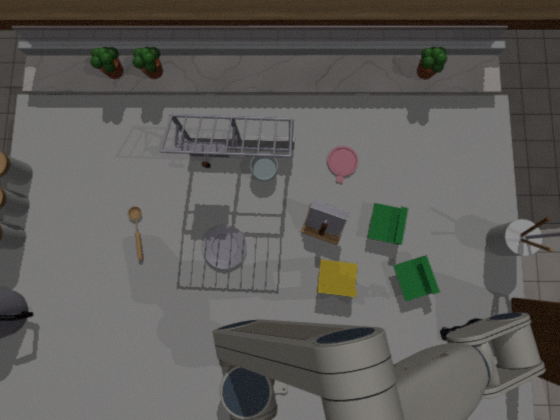

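Candidates: the steel cover in the stand is at top (325,222) and scene (229,238). The look-alikes are yellow at top (338,278) and green at top (388,224) and (416,278). The hung cover is at top (205,148), on the left bar, so the right bar is free. I'll check this in one close crop.

Run:
```python
from h import *
t=cv2.imread("pics/top0.png"); s=cv2.imread("pics/scene0.png")
z=lambda im,x,y:cv2.resize(im[y:y+75,x:x+100],(400,300),interpolation=cv2.INTER_CUBIC)
z2=lambda im,x,y:cv2.resize(im[y:y+112,x:x+150],(400,300),interpolation=cv2.INTER_CUBIC)
g=lambda a:np.clip((a/255.)**0.6*255,0,255).astype(np.uint8)
cv2.imwrite("pics/crop1.png",g(np.vstack([np.hstack([z(t,275,180),z(s,180,190)]),np.hstack([z2(t,155,90),z2(s,247,180)])])))
cs,ct=ctrl.get_calibration("scene"),ctrl.get_calibration("top")
print(np.array(cs["intrinsics"]).tolist(),np.array(ct["intrinsics"]).tolist())
def T(n,a,b):
    p,e=tri([ray("scene",a),ray("top",b)]); print(n,np.round(p,3),np.round(e,4))
T("grip",(237,221),(323,229));T("lip",(230,238),(330,208));T("org",(228,228),(328,206))
T("bar_right",(291,240),(262,145));T("hung",(356,243),(202,148));T("flap",(325,187),(227,153))
T("cont",(291,299),(264,171))
for n,c,p in(("stand","scene",(229,256)),("rack","scene",(322,302)),("cont","scene",(291,299)),("cont","top",(264,171))): print(n,c,np.round(onz(ray(c,p),0),3))
```

```text
[[421.28250297280744, 0.0, 280.74857277678615], [0.0, 421.28250297280744, 212.01898098727605], [0.0, 0.0, 1.0]] [[403.4532112539209, 0.0, 279.1828766234565], [0.0, 403.4532112539209, 210.33728679137354], [0.0, 0.0, 1.0]]
grip [ 0.444 -0.225  0.115] [0.0005 0.0005]
lip [ 0.517 -0.244  0.1  ] [0.0076 0.0076]
org [ 0.518 -0.239  0.145] [0.0008 0.0008]
bar_right [ 0.69  -0.021  0.259] [0.0032 0.0032]
hung [0.682 0.162 0.254] [0.0027 0.0027]
flap [0.624 0.066 0.393] [0.0018 0.0018]
cont [ 0.674 -0.019 -0.003] [0.0016 0.0016]
stand scene [ 0.499 -0.252  0.   ]
rack scene [0.681 0.077 0.   ]
cont scene [ 0.676 -0.02   0.   ]
cont top [ 0.673 -0.017  0.   ]
```

View pics/crop1.png

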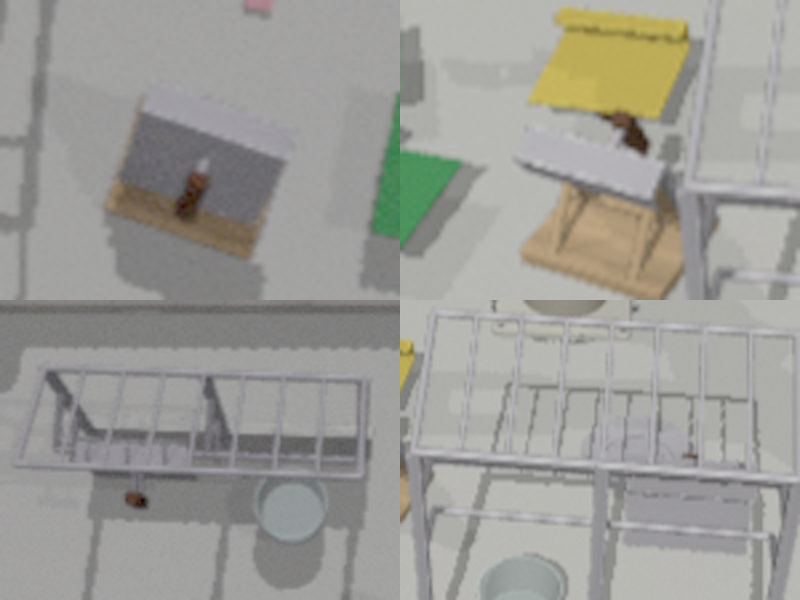

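The top-left and top-right crops show the grey steel cover with the dark grip in the wooden stand, grip towards the robot; that is the one to take. The bottom crops show the left bar taken by the hung cover and the right bar free, with the container below it. Next I'll plan a move to a viewpoint in front of the cover.

```bash
cat > plan.py <<'E'
from h import *
def toolR(yaw,a):
    s,c=np.sin(a),np.cos(a)
    return R.from_euler('z',yaw).as_matrix()@np.array([[-c,0,s],[0,1,0],[-s,0,-c]])
def cur():
    s=ctrl.get_state(); return np.array(s["tool_pos"]),R.from_euler('xyz',s["ee_rot"]).as_matrix(),s
def plan(p,Rm,tp,tR,dmax=0.095,amax=0.19*np.pi,rv=None):
    """list of calls: shift(0.1m shares)+turn(pi shares), each from the previous pose"""
    rv=R.from_matrix(tR@Rm.T).as_rotvec() if rv is None else rv
    n=max(1,int(np.ceil(max(np.linalg.norm(tp-p)/dmax,np.linalg.norm(rv)/amax))))
    for i in range(n):
        k=n-i
        if i: rv=R.from_matrix(tR@Rm.T).as_rotvec()
        dp=(tp-p)/k; dr=rv/k
        sh=np.round(Rm.T@dp/0.1,2); tu=np.round(Rm.T@dr/np.pi,3)
        print(n,sh.tolist(),tu.tolist())
        p=p+Rm@(sh*0.1); Rm=Rm@R.from_rotvec(tu*np.pi).as_matrix()
    print("end",np.round(p,3)); return p,Rm
E
python3 - <<'E'
from plan import *
p,Rm,s=cur()
tR=toolR(-0.27,0.3); G=np.array([.444,-.225,.112])
tp=G-0.11*tR[:,2]-np.array([0.03,0,0])
print(tp)
# force turn through q6 negative: yaw 0.237 -> +2.87 (positive about world z)
rv=R.from_matrix(tR@Rm.T).as_rotvec(); print(rv)
if rv[2]<0: rv=rv*(1-2*np.pi/np.linalg.norm(rv))
up=p+[0,0,0.06]
plan(p,Rm,tp,tR,rv=rv)
E
```

```text
[ 0.38267048 -0.2163293   0.21708701]
[-0.40725879  0.00675945  2.60902826]
5 [0.64, -0.65, 0.06] [-0.025, -0.007, -0.166]
5 [0.88, -0.25, 0.01] [-0.025, -0.006, -0.166]
5 [0.89, 0.23, -0.01] [-0.025, -0.007, -0.166]
5 [0.65, 0.64, 0.01] [-0.025, -0.007, -0.166]
5 [0.25, 0.88, 0.06] [-0.026, -0.006, -0.166]
end [ 0.383 -0.217  0.217]
```

Emit:
move_arm(targets=[-1,0.64,-0.65,0.06,-0.025,-0.007,-0.166,-1,0.64,-0.65,0.06,-0.025,-0.007,-0.166,-1,0.64,-0.65,0.06,-0.025,-0.007,-0.166,-1,0.64,-0.65,0.06,-0.025,-0.007,-0.166,-1,0.64,-0.65,0.06,-0.025,-0.007,-0.166])

```text
t: 2.07
tool_pos: [0.1942, -0.5281, 0.2424]
ee_rot: [3.072, 0.042, 0.765]
ft_force: [-0.2, 0.1, 0.3]
opening: 0.0855
grasp_force: 0.0
```

Emit:
move_arm(targets=[-1,0.88,-0.25,0.01,-0.025,-0.006,-0.166,-1,0.88,-0.25,0.01,-0.025,-0.006,-0.166,-1,0.88,-0.25,0.01,-0.025,-0.006,-0.166,-1,0.88,-0.25,0.01,-0.025,-0.006,-0.166,-1,0.88,-0.25,0.01,-0.025,-0.006,-0.166])

```text
t: 2.48
tool_pos: [0.2407, -0.4497, 0.236]
ee_rot: [3.031, 0.109, 1.284]
ft_force: [-0.0, -0.4, 0.8]
opening: 0.0856
grasp_force: 0.0
```

Tracking is good, so I'll continue.

Emit:
move_arm(targets=[-1,0.89,0.23,-0.01,-0.025,-0.007,-0.166,-1,0.89,0.23,-0.01,-0.025,-0.007,-0.166,-1,0.89,0.23,-0.01,-0.025,-0.007,-0.166,-1,0.89,0.23,-0.01,-0.025,-0.007,-0.166,-1,0.89,0.23,-0.01,-0.025,-0.007,-0.166])

```text
t: 2.9
tool_pos: [0.2882, -0.3713, 0.2299]
ee_rot: [3.031, 0.19, 1.806]
ft_force: [-0.5, -0.4, 1.3]
opening: 0.0855
grasp_force: 0.0
```

Emit:
move_arm(targets=[-1,0.65,0.64,0.01,-0.025,-0.007,-0.166,-1,0.65,0.64,0.01,-0.025,-0.007,-0.166,-1,0.65,0.64,0.01,-0.025,-0.007,-0.166,-1,0.65,0.64,0.01,-0.025,-0.007,-0.166,-1,0.65,0.64,0.01,-0.025,-0.007,-0.166])

```text
t: 3.32
tool_pos: [0.3358, -0.2938, 0.2237]
ee_rot: [3.072, 0.261, 2.338]
ft_force: [0.6, -0.3, 0.4]
opening: 0.0852
grasp_force: 0.0
```

Emit:
move_arm(targets=[-1,0.25,0.88,0.06,-0.026,-0.006,-0.166,-1,0.25,0.88,0.06,-0.026,-0.006,-0.166,-1,0.25,0.88,0.06,-0.026,-0.006,-0.166,-1,0.25,0.88,0.06,-0.026,-0.006,-0.166,-1,0.25,0.88,0.06,-0.026,-0.006,-0.166])

```text
t: 3.73
tool_pos: [0.3833, -0.2157, 0.2176]
ee_rot: [-3.141, 0.3, 2.88]
ft_force: [-0.9, -0.3, -0.4]
opening: 0.0854
grasp_force: 0.0
```

Run:
```python
from plan import *
p,Rm,s=cur(); print(s["t"],p,s["joint_positions"],s["ft_force"])
cal=ctrl.get_calibration("wrist"); im=ctrl.grab_frame("wrist")
cv2.imwrite("pics/w1.png",im); np.savez("w1",K=cal["intrinsics"],T=cal["T"])
cs=ctrl.get_calibration("scene");print(np.array(cal["intrinsics"]).tolist())
for n in ("cover","cover_grip","cover_lip","stand"):
    print(n,[(round(r["p"],2),np.round(r["position"],1).tolist()) for r in ctrl.tip_of(n,"wrist")][:4])
for P in ([.444,-.225,.115],[.518,-.239,.135]): print(proj("wrist",P,cal))
cv2.imwrite("pics/w1b.png",cv2.resize(im,(800,600),interpolation=cv2.INTER_CUBIC))
```

```text
3.7333 [ 0.38334362 -0.21565574  0.21755807] [-0.60341634  0.09438936  2.21606568  0.18836862  0.55582069 -2.05904312] [-0.87165136 -0.31403544 -0.41328847]
[[325.19226210127806, 0.0, 278.8120131567939], [0.0, 325.19226210127806, 209.31458074721039], [0.0, 0.0, 1.0]]
cover [(0.58, [74.3, 264.6]), (0.56, [280.8, 307.7])]
cover_grip [(0.7, [4.9, 142.6]), (0.69, [183.1, 44.6]), (0.55, [289.1, 237.9]), (0.32, [273.2, 336.6])]
cover_lip [(0.86, [152.4, 20.7]), (0.61, [77.2, 280.2]), (0.56, [280.1, 289.7])]
stand []
[288.15222635 244.38517646]
[293.41473828 322.74831352]
```

View pics/w1b.png

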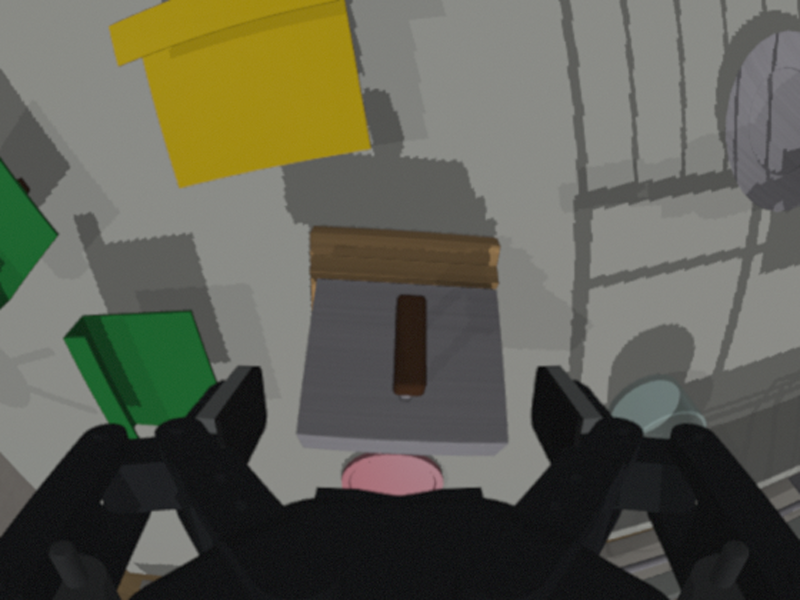

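The wrist view shows the cover between the open fingers. In 800-wide pixels the fold edge runs from (298,434) to (508,444), and the dark grip from (412,296) to (410,392). I'll fit the cover's pose to its corners over all three views.

Run:
```python
from plan import *
from scipy.optimize import least_squares
z=np.load("w1.npz"); cw={"intrinsics":z["K"],"T":z["T"]}; cs=ctrl.get_calibration("scene");ct=ctrl.get_calibration("top")
obs=[("wrist",(298,434),(-17,-65,4)),("wrist",(508,444),(-17,65,4)),("wrist",(298,445),(17,-65,4)),("wrist",(498,454),(17,65,4)),
("wrist",(397,296),(-59,-9,-75)),("wrist",(427,296),(-59,9,-75)),
("top",(312.5,201.3),(17,65,4)),("top",(349.5,212.5),(17,-65,4)),
("scene",(211.3,222),(-17,-65,4)),("scene",(245.8,231),(-17,65,4)),("scene",(208.8,228.8),(17,-65,-22)),("scene",(244.3,240),(17,65,-22))]
C={"wrist":cw,"top":ct,"scene":cs}
def pose(q): return R.from_euler('z',q[3])*R.from_euler('y',q[4])
def f(q,full=False):
    r=[]
    for c,px,P in obs:
        px=np.array(px)*(0.7 if c=="wrist" else 1)
        r.append(proj(c,q[:3]+pose(q).apply(np.array(P)/1e3),C[c])-px)
    if full: return np.array(r)
    return np.r_[np.ravel(r),(q[4]-.45)/.01,(q[2]-.125)/.002]
for drop in (0,1):
    s=least_squares(f,[.518,-.239,.125,-.27,.45],loss="soft_l1"); q=s.x
    print(np.round(q,4)); 
    for o,r in zip(obs,f(q,1)): print(o[0],o[2],np.round(r,1))
    bad=[i for i,r in enumerate(f(q,1)) if np.abs(r).max()>2.5]; obs=[o for i,o in enumerate(obs) if i not in bad]
    if not bad: break
g=q[:3]+pose(q).apply([-.051,0,-.045]); print("grip",g,proj("wrist",g,cw)/.7)
np.save("cover.npy",q)
```

```text
[ 0.5085 -0.2476  0.1247 -0.3315  0.4552]
wrist (-17, -65, 4) [-1.5  0.4]
wrist (-17, 65, 4) [ 0.6 -0.4]
wrist (17, -65, 4) [3.6 1.8]
wrist (17, 65, 4) [-2.   1.1]
wrist (-59, -9, -75) [ 0.1 -3.1]
wrist (-59, 9, -75) [ 0.2 -1.8]
top (17, 65, 4) [ 0.6 -2.4]
top (17, -65, 4) [ 0.1 -1.1]
scene (-17, -65, 4) [ 0.  -1.1]
scene (-17, 65, 4) [-0.6 -0.3]
scene (17, -65, -22) [0.9 4.1]
scene (17, 65, -22) [-1.  3.]
[ 0.5098 -0.2471  0.1238 -0.3226  0.4517]
wrist (-17, -65, 4) [-0.3  0.9]
wrist (-17, 65, 4) [ 1.2 -0.8]
wrist (17, 65, 4) [-1.2  0.8]
wrist (-59, 9, -75) [ 0.2 -1.4]
top (17, 65, 4) [ 0.3 -2.6]
top (17, -65, 4) [-0.1 -1.6]
scene (-17, -65, 4) [-0.  -0.6]
scene (-17, 65, 4) [-0.4  0.1]
grip [ 0.44764931 -0.22631468  0.1055853 ] [410.59676563 344.27986975]
```

Run:
```python
from plan import *
p,Rm,s=cur(); tR=toolR(-0.325,0.3); G=np.array([.4475,-.2263,.106])
p,Rm=plan(p,Rm,G-0.055*tR[:,2],tR); plan(p,Rm,G,tR)
```

```text
1 [-0.29, 0.09, 0.71] [0.005, -0.0, 0.016]
end [ 0.432 -0.221  0.158]
1 [-0.0, 0.0, 0.55] [0.0, -0.0, -0.0]
end [ 0.447 -0.226  0.106]
```

Emit:
move_arm(targets=[-1,-0.29,0.09,0.71,0.005,0,0.016,-1,-0.29,0.09,0.71,0.005,0,0.016,-1,-0.29,0.09,0.71,0.005,0,0.016,-1,-0.29,0.09,0.71,0.005,0,0.016])

```text
t: 4.32
tool_pos: [0.4317, -0.2204, 0.156]
ee_rot: [3.14, 0.294, 2.817]
ft_force: [-1.1, -0.4, 0.6]
opening: 0.0854
grasp_force: 0.0
```

Emit:
move_arm(targets=[-1,0,0,0.2,0,0,0,-1,0,0,0.38,0,0,0,-1,0,0,0.55,0,0,0,-1,0,0,0.55,0,0,0])

```text
t: 4.65
tool_pos: [0.4468, -0.226, 0.1048]
ee_rot: [3.14, 0.298, 2.817]
ft_force: [-0.6, 0.0, -0.0]
opening: 0.0855
grasp_force: 0.0
```

Run:
```python
from plan import *
p,Rm,s=cur(); print(s["t"],p,s["ft_force"])
im=ctrl.grab_frame("wrist"); cv2.imwrite("pics/w2.png",im)
q=np.load("cover.npy"); g=q[:3]+(R.from_euler('z',q[3])*R.from_euler('y',q[4])).apply([-.051,0,-.045]); print(proj("wrist",g))
```

```text
4.65 [ 0.44683374 -0.22604546  0.10482974] [-0.63302857  0.01264239 -0.03282289]
[280.46488761 281.67429708]
```

View pics/w2.png

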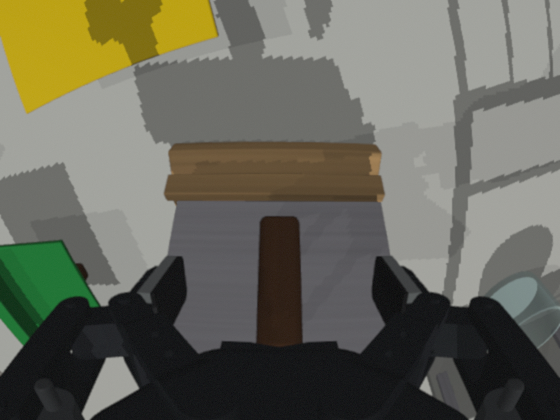

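The picture shows the grip at col 280, centred between the pads at (170,285) and (390,285). I'll close the fingers.

Emit:
move_arm(targets=[1,0,0,0,0,0,0,1,0,0,0,0,0,0,1,0,0,0,0,0,0,1,0,0,0,0,0,0,1,0,0,0,0,0,0], force=80)

```text
t: 5.12
tool_pos: [0.4476, -0.2262, 0.1063]
ee_rot: [3.141, 0.3, 2.818]
ft_force: [-0.2, -0.3, -0.3]
opening: 0.0255
grasp_force: 0.0
```

Emit:
move_arm(targets=[1,0,0,0,0,0,0,1,0,0,0,0,0,0,1,0,0,0,0,0,0,1,0,0,0,0,0,0], force=80)

```text
t: 5.45
tool_pos: [0.4475, -0.2262, 0.1063]
ee_rot: [3.141, 0.3, 2.817]
ft_force: [-4.2, 1.1, 10.2]
opening: 0.0167
grasp_force: 78.0
```

Run:
```python
from plan import *
p,Rm,s=cur(); print(s["t"],p,s["ft_force"],s["opening"],s["grasp_force"])
q=np.load("cover.npy"); u=(R.from_euler('z',q[3])*R.from_euler('y',q[4])).apply([0,0,1]); print(np.round(Rm.T@u*0.05/0.1,3))
Rc=(R.from_euler('z',q[3])*R.from_euler('y',q[4])).as_matrix()
np.savez("rel",dR=Rm.T@Rc,dp=Rm.T@(q[:3]-p)); print("cover origin in tool",Rm.T@(q[:3]-p))
```

```text
5.45 [ 0.44753995 -0.22616002  0.10631253] [-4.23301418  1.13015659 10.20812113] 0.016709051341014337 78.03696870803833
[-0.341  0.001 -0.365]
cover origin in tool [-6.79178797e-02 -8.76422156e-06  2.69024453e-03]
```

Gripped, with the opening close to the bar's 18 mm width. Now I'll draw it up along its plane.

Emit:
move_arm(targets=[1,-0.1,0,-0.11,0,0,0,1,-0.22,0,-0.235,0,0,0,1,-0.34,0,-0.365,0,0,0,1,-0.5,0,-0.53,0,0,0,1,-0.5,0,-0.53,0,0,0])

```text
t: 5.87
tool_pos: [0.4813, -0.238, 0.1746]
ee_rot: [-3.141, 0.306, 2.818]
ft_force: [1.3, -1.1, -2.0]
opening: 0.0167
grasp_force: 78.6
```

Run:
```python
from plan import *
p,Rm,s=cur(); print(s["t"],p,s["ft_force"],s["opening"],s["grasp_force"])
ims=[ctrl.grab_frame(c) for c in("wrist","scene","top")]
for c,i in zip(("wrist","scene","top"),ims): cv2.imwrite(f"pics/{c}3.png",i)
z=np.load("rel.npz"); 
for P in ((-17,-65,4),(-17,65,4),(17,-65,-22),(17,65,-22)): 
    X=p+Rm@(z["dp"]+z["dR"]@np.array(P)/1e3); print(P,proj("scene",X),proj("top",X))
g=lambda a:np.clip((a/255.)**0.6*255,0,255).astype(np.uint8)
a=cv2.resize(ims[0],(400,300)); r=lambda im,x,y,w:cv2.resize(im[y:y+w*3//4,x:x+w],(400,300),interpolation=cv2.INTER_CUBIC)
cv2.imwrite("pics/m3.png",g(np.vstack([np.hstack([a,r(ims[1],180,150,120)]),np.hstack([r(ims[2],155,90,150),r(ims[1],247,180,150)])])))
```

```text
5.8667 [ 0.48125451 -0.23799074  0.17459299] [ 1.33033727 -1.12294097 -2.01745035] 0.016712506253044566 78.5702133178711
(-17, -65, 4) [202.74937793 211.2725749 ] [354.16770948 205.5738901 ]
(-17, 65, 4) [238.34982825 221.10551326] [315.21232513 192.65746756]
(17, -65, -22) [201.06806925 223.98688363] [353.97417739 201.9120945 ]
(17, 65, -22) [236.35883943 234.16500892] [316.20257763 189.41021002]
```

View pics/m3.png

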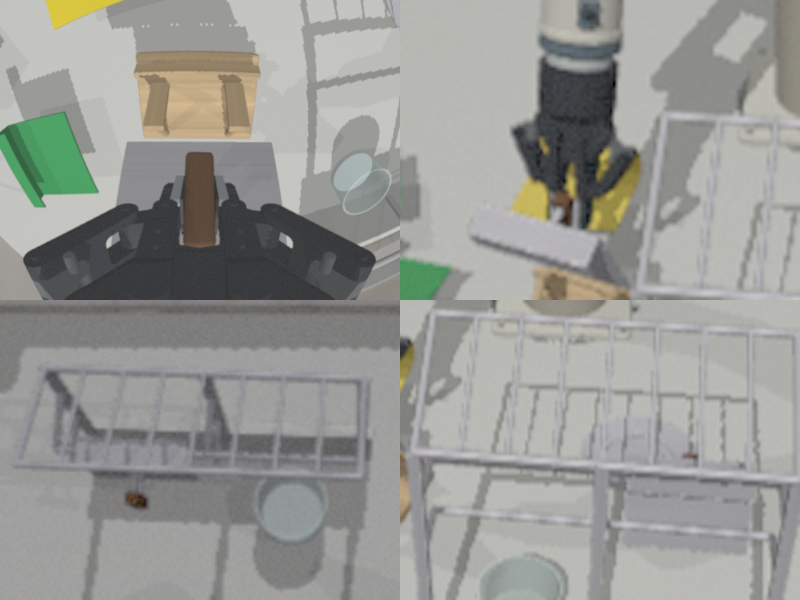

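The cover is held free of the stand. The scene crop corner, about (202,212) in full pixels, matches the predicted (203,211), so it has not slipped. Now I'll fit the rack's pose.

```bash
cat > rack.py <<'E'
from plan import *
from scipy.optimize import least_squares
C={c:ctrl.get_calibration(c) for c in("scene","top")}
tips=[("scene",(291,240),(0,-90,250)),("scene",(356,243),(0,90,256)),("top",(262,145),(0,-90,250)),("top",(202,148),(0,90,256)),("scene",(322,302),(0,0,0))]
fl=[("scene",(259,183.8),-180,1),("scene",(397,192.4),180,1),("scene",(252.6,238.9),-180,0),("scene",(397,246.8),180,0),
("top",(161.8,151.9),180,1),("top",(290.8,155.6),-180,1),("top",(170.8,117),180,0),("top",(293,120),-180,0)]
def W(q,P): return np.array([q[0],q[1],0])+R.from_euler('z',q[2]).apply(np.array(P)/1e3)
def f(q,full=0):
    r=[proj(c,W(q,P),C[c])-np.array(px) for c,px,P in tips]
    for c,px,y,e in fl:
        P=(71-150*np.cos(q[3])*e,y,320+150*np.sin(q[3])*e); r.append(proj(c,W(q,P),C[c])-np.array(px))
    return np.array(r) if full else np.ravel(r)
E
python3 - <<'E'
from rack import *
q=least_squares(f,[.685,.07,0,.55],loss="soft_l1").x; print(np.round(q,4)); r=f(q,1)
for o,e in zip(tips+fl,r): print(o,np.round(e,1))
np.save("rack.npy",q); print("bar_right",W(q,(0,-90,250)))
E
```

```text
[ 0.6839  0.0701 -0.024   0.4878]
('scene', (291, 240), (0, -90, 250)) [-0.6  0.6]
('scene', (356, 243), (0, 90, 256)) [0.5 0.2]
('top', (262, 145), (0, -90, 250)) [-1.1  3.6]
('top', (202, 148), (0, 90, 256)) [ 1.3 -1.5]
('scene', (322, 302), (0, 0, 0)) [-2.2  0.7]
('scene', (259, 183.8), -180, 1) [0.2 0.5]
('scene', (397, 192.4), 180, 1) [-1.4 -1.1]
('scene', (252.6, 238.9), -180, 0) [-0.3 -2.7]
('scene', (397, 246.8), 180, 0) [-0.6 -1.2]
('top', (161.8, 151.9), 180, 1) [-1.6  0.2]
('top', (290.8, 155.6), -180, 1) [-1.2 -0. ]
('top', (170.8, 117), 180, 0) [-0.1 -0.7]
('top', (293, 120), -180, 0) [-2.5 -0.6]
bar_right [ 0.68173338 -0.01992024  0.25      ]
```

Rack fit: right bar middle at (0.682, -0.020, 0.250), yaw -0.024, flap 0.49 rad, all within the stated sizes. Now I'll plan the lift and carry.

```bash
cat > carry.py <<'E'
from plan import *
z=np.load("rel.npz"); rk=np.load("rack.npy"); B=np.array([.682,-.020,.256]); yw=rk[2]
def tool_for(off,th):
    Rc=(R.from_euler('z',yw)*R.from_euler('y',th)).as_matrix(); o=B+R.from_euler('z',yw).apply(np.array(off)/1e3)
    tR=Rc@z["dR"].T; return o-tR@z["dp"],tR
E
python3 - <<'E'
from carry import *
p,Rm,s=cur()
p,Rm=plan(p,Rm,p+[-.02,.01,.095],Rm)
tp,tR=tool_for((-130,0,50),-.05); print(tp)
p,Rm=plan(p,Rm,tp,tR)
tp,tR=tool_for((-1,0,42),-.05); print(tp)
p,Rm=plan(p,Rm,tp,tR,dmax=.07)
E
```

```text
2 [-0.03, 0.02, -0.49] [0.0, 0.0, 0.0]
2 [-0.04, 0.01, -0.48] [0.0, 0.0, 0.0]
end [ 0.457 -0.226  0.265]
[ 0.50288322 -0.01559635  0.25907145]
3 [0.08, 0.71, -0.0] [-0.017, -0.053, -0.027]
3 [0.02, 0.72, 0.02] [-0.017, -0.053, -0.027]
3 [-0.03, 0.72, 0.07] [-0.016, -0.053, -0.028]
end [ 0.503 -0.015  0.259]
[ 0.63184621 -0.01868628  0.25107145]
2 [-0.42, -0.0, 0.49] [-0.0, -0.0, -0.0]
2 [-0.42, -0.0, 0.49] [-0.0, -0.0, -0.0]
end [ 0.632 -0.018  0.251]
```

Emit:
move_arm(targets=[1,-0.02,0.01,-0.25,0,0,0,1,-0.04,0.02,-0.5,0,0,0,1,-0.05,0.02,-0.75,0,0,0,1,-0.07,0.03,-0.97,0,0,0,1,-0.07,0.03,-0.97,0,0,0])

```text
t: 6.43
tool_pos: [0.4581, -0.2267, 0.2678]
ee_rot: [3.141, 0.302, 2.818]
ft_force: [1.3, -0.2, -0.1]
opening: 0.0171
grasp_force: 78.8
```

Emit:
move_arm(targets=[1,0.02,0.2,0,-0.004,-0.014,-0.007,1,0.04,0.36,0,-0.009,-0.027,-0.014,1,0.06,0.54,0,-0.013,-0.04,-0.02,1,0.08,0.71,0,-0.017,-0.053,-0.027,1,0.08,0.71,0,-0.017,-0.053,-0.027])

```text
t: 6.85
tool_pos: [0.4704, -0.1541, 0.2596]
ee_rot: [3.119, 0.461, 2.909]
ft_force: [-0.6, 0.2, -2.5]
opening: 0.0169
grasp_force: 79.0
```

Emit:
move_arm(targets=[1,0,0.2,0,-0.004,-0.014,-0.007,1,0.01,0.36,0.01,-0.009,-0.027,-0.014,1,0.01,0.54,0.02,-0.013,-0.04,-0.02,1,0.02,0.72,0.02,-0.017,-0.053,-0.027,1,0.02,0.72,0.02,-0.017,-0.053,-0.027])

```text
t: 7.27
tool_pos: [0.4864, -0.0847, 0.259]
ee_rot: [3.116, 0.63, 3.004]
ft_force: [-0.5, -0.8, -3.3]
opening: 0.017
grasp_force: 79.3
```

Emit:
move_arm(targets=[1,-0.01,0.2,0.02,-0.004,-0.014,-0.007,1,-0.02,0.36,0.04,-0.008,-0.027,-0.014,1,-0.02,0.54,0.05,-0.012,-0.04,-0.021,1,-0.03,0.72,0.07,-0.016,-0.053,-0.028,1,-0.03,0.72,0.07,-0.016,-0.053,-0.028])

```text
t: 7.68
tool_pos: [0.5034, -0.0243, 0.2867]
ee_rot: [3.121, 0.766, 3.115]
ft_force: [-0.5, 0.2, -3.2]
opening: 0.0171
grasp_force: 79.4
```

Run:
```python
from carry import *
p,Rm,s=cur(); print(s["t"],p,s["ft_force"],s["opening"],s["grasp_force"],s["joint_positions"])
print("origin",p+Rm@z["dp"], R.from_matrix(Rm@z["dR"]).as_euler('ZYX'))
cw=ctrl.get_calibration("wrist")
ims={c:ctrl.grab_frame(c) for c in("wrist","scene","top")}
for c,i in ims.items(): cv2.imwrite(f"pics/{c}4.png",i)
for P in ((-17,-65,4),(-17,65,4),(17,-65,4),(17,65,4)): 
    X=p+Rm@(z["dp"]+z["dR"]@np.array(P)/1e3); print(P,proj("scene",X),proj("top",X),proj("wrist",X,cw))
print("bar ends wrist",[proj("wrist",B+R.from_euler('z',yw).apply([0,y,-.006]),cw) for y in(-.09,.09)])
g=lambda a:np.clip((a/255.)**0.6*255,0,255).astype(np.uint8)
r=lambda im,x,y,w:cv2.resize(im[y:y+w*3//4,x:x+w],(400,300),interpolation=cv2.INTER_CUBIC)
cv2.imwrite("pics/m4.png",g(np.vstack([np.hstack([cv2.resize(ims["wrist"],(400,300)),r(ims["scene"],230,160,130)]),np.hstack([r(ims["top"],200,110,120),r(ims["scene"],180,110,220)])])))
```

```text
7.6833 [ 0.50341656 -0.02426148  0.28670565] [-0.47794976  0.19737555 -3.23189532] 0.017123527287813908 79.41598534584045 [-1.20215919e-01  2.52909933e-03  2.30837480e+00  9.03260394e-01
  1.09556914e-01 -2.53901781e+00]
origin [ 0.55419785 -0.02554834  0.33186847] [-0.01111606 -0.01479065  0.0137421 ]
(-17, -65, 4) [270.071082   184.66527689] [282.9591588  188.61381598] [153.9203314  384.62263905]
(-17, 65, 4) [314.60559655 186.1058622 ] [237.710708   187.77858213] [406.40597608 383.84518635]
(17, -65, 4) [268.55005487 191.18312544] [283.1649602 177.0191973] [173.56000531 386.71790705]
(17, 65, 4) [314.07423911 192.73152304] [238.09598073 176.19027907] [386.60595603 386.08352658]
bar ends wrist [array([195.42035996, 301.58186898]), array([374.11168022, 298.81462651])]
```

View pics/m4.png

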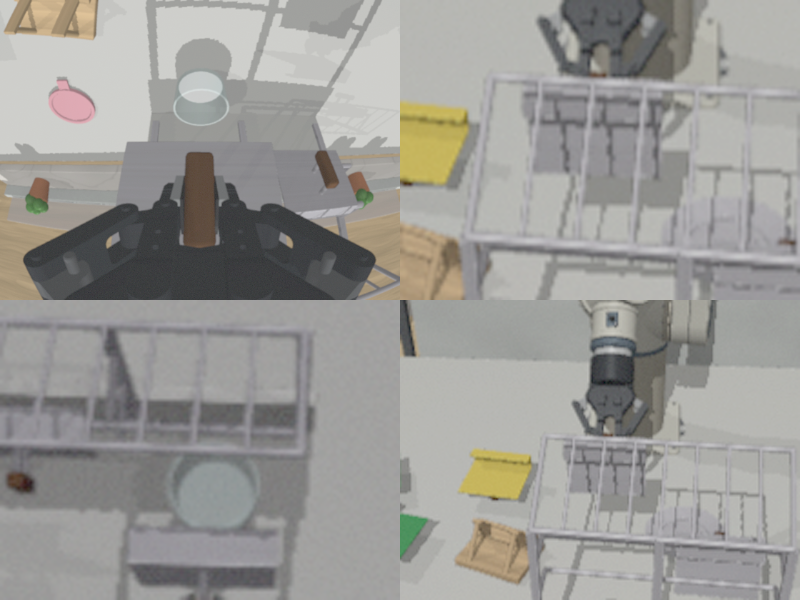

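The wrist and scene views show the cover held square, in front of the right bar and above the container; the free bar is not blocked. The last call stopped at a wrist limit (joint 5 at 0.11, joint 6 at -2.54). I'll fit the arm's kinematics and find a tilt that stays in range.

```bash
cat > kin.py <<'E'
from carry import *
from scipy.optimize import least_squares
def fk(k,q):
    h,L1,L2,L3,d,a=k
    r=R.from_euler('z',q[0]); p=np.array([0,0,h])+r.apply([0,d,0])
    r=r*R.from_euler('y',q[1]); p=p+r.apply([0,0,L1])
    r=r*R.from_euler('y',q[2]); p=p+r.apply([a,0,L2])
    r=r*R.from_euler('z',q[3])*R.from_euler('y',q[4])*R.from_euler('z',q[5]); p=p+r.apply([0,0,L3]); return p,r
E
python3 - <<'E'
from kin import *
s=ctrl.get_state()
D=[([-1.35300640e+00,4.23092564e-01,1.62989067,0,1.08861430,-1.89824041e-02],[0.14663499,-0.60754044,0.24832738],[-3.14158767,0,0.236775]),
([-0.60341634,0.09438936,2.21606568,0.18836862,0.55582069,-2.05904312],[0.38334362,-0.21565574,0.21755807],[-3.141,.3,2.88]),
(s["joint_positions"],s["tool_pos"],s["ee_rot"])]
res=lambda k:np.ravel([fk(k,q)[0]-p for q,p,_ in D])
k=least_squares(res,[.15,.5,.4,.25,0,0]).x; print(np.round(k,4),np.abs(res(k)).max())
Z=[fk(k,q)[1].inv()*R.from_euler('xyz',o) for q,p,o in D]; print([np.round(x.as_rotvec(),3) for x in Z])
off=Z[0]; np.savez("kin",k=k,off=off.as_quat())
lo=np.array([-3,-.9,.09,-1.31,.11,-2.54]);hi=np.array([3,2.11,2.58,4.45,2.69,2.54])
q0=[0,.3,1.9,0,.4,-1.6]
def ik(tp,tR):
    T=R.from_matrix(tR)
    f=lambda q:np.r_[(fk(k,q)[0]-tp)*5,((fk(k,q)[1]*off).inv()*T).as_rotvec()]
    r=least_squares(f,q0,bounds=(lo,hi)); return r.x,np.abs(r.fun).max()
for off_,th in (((-130,0,50),-.05),((-130,0,50),.2),((-70,0,42),-.05),((-70,0,42),.1),((-1,0,42),-.05),((-1,0,42),.0),((-1,0,42),.1),((-1,0,0),-.05),((-1,0,0),.1)):
    q,e=ik(*tool_for(off_,th)); print(off_,th,np.round(q,2),round(e,4))
E
```

```text
[0.3124 0.5631 0.4849 0.284  0.0119 0.0775] 9.815630796217167e-07
[array([0.   , 0.   , 1.571]), array([1.000e-03, 0.000e+00, 1.571e+00]), array([ 0.   , -0.   ,  1.571])]
(-130, 0, 50) -0.05 [-0.11  0.05  2.31  0.91  0.11 -2.54] 0.0775
(-130, 0, 50) 0.2 [-0.07  0.02  2.22  0.07  0.35 -1.67] 0.0
(-70, 0, 42) -0.05 [-0.1   0.16  2.2   0.92  0.11 -2.54] 0.0814
(-70, 0, 42) 0.1 [-0.06  0.14  2.17  0.14  0.18 -1.74] 0.0
(-1, 0, 42) -0.05 [-0.09  0.26  2.07  0.92  0.11 -2.54] 0.0603
(-1, 0, 42) 0.0 [-0.07  0.26  2.07  0.42  0.11 -2.02] 0.0328
(-1, 0, 42) 0.1 [-0.06  0.24  2.04  0.1   0.21 -1.69] 0.0
(-1, 0, 0) -0.05 [-0.09  0.33  2.06  0.92  0.11 -2.54] 0.1183
(-1, 0, 0) 0.1 [-0.06  0.32  2.06  0.19  0.11 -1.79] 0.0
```

```bash
cat >> kin.py <<'E'
kk=np.load("kin.npz"); k=kk["k"]; off=R.from_quat(kk["off"])
lo=np.array([-3,-.9,.09,-1.31,.13,-2.5]);hi=np.array([3,2.11,2.58,4.45,2.69,2.5])
def ik(tp,tR,q0=[0,.3,1.9,0,.4,-1.6]):
    T=R.from_matrix(tR)
    f=lambda q:np.r_[(fk(k,q)[0]-tp)*5,((fk(k,q)[1]*off).inv()*T).as_rotvec()]
    r=least_squares(f,q0,bounds=(lo,hi)); return r.x,np.abs(r.fun).max()
E
python3 - <<'E'
from kin import *
p,Rm,s=cur()
for o,th in(((-130,0,45),.2),((-65,0,40),.16),((1,0,38),.13),((1,0,15),.13),((1,0,0),.13)):
    t=tool_for(o,th); q,e=ik(*t); print(o,th,np.round(q,2),round(e,4)); p,Rm=plan(p,Rm,*t)
E
```

```text
(-130, 0, 45) 0.2 [-0.07  0.03  2.22  0.07  0.34 -1.68] 0.0
1 [0.2, 0.1, 0.06] [0.005, 0.068, 0.001]
end [ 0.493 -0.015  0.268]
(-65, 0, 40) 0.16 [-0.06  0.15  2.13  0.08  0.27 -1.68] 0.0
1 [-0.53, -0.0, 0.41] [0.0, -0.013, -0.0]
end [ 0.559 -0.017  0.261]
(1, 0, 38) 0.13 [-0.06  0.25  2.02  0.08  0.25 -1.67] 0.0
1 [-0.53, -0.0, 0.41] [0.0, -0.009, -0.0]
end [ 0.626 -0.019  0.256]
(1, 0, 15) 0.13 [-0.06  0.29  2.04  0.1   0.2  -1.7 ] 0.0
1 [0.13, -0.0, 0.18] [0.0, -0.0, -0.0]
end [ 0.626 -0.018  0.234]
(1, 0, 0) 0.13 [-0.06  0.31  2.04  0.12  0.16 -1.72] 0.0
1 [0.09, -0.0, 0.12] [0.0, -0.0, -0.0]
end [ 0.626 -0.018  0.219]
```

Emit:
move_arm(targets=[1,0.1,0.05,0.03,0.002,0.034,0,1,0.2,0.1,0.06,0.005,0.068,0.001,1,0.2,0.1,0.06,0.005,0.068,0.001,1,0.2,0.1,0.06,0.005,0.068,0.001,1,0.2,0.1,0.06,0.005,0.068,0.001])

```text
t: 8.25
tool_pos: [0.4926, -0.0161, 0.2674]
ee_rot: [3.14, 0.548, 3.113]
ft_force: [1.0, 1.0, -2.3]
opening: 0.0167
grasp_force: 79.4
```

Run:
```python
from kin import *
p,Rm,s=cur(); print(s["t"],p,s["joint_positions"].round(3)); print("origin",p+Rm@z["dp"], R.from_matrix(Rm@z["dR"]).as_euler('ZYX'))
for o,th in(((-130,0,45),.2),((-65,0,40),.16),((1,0,38),.13)):
    p,Rm=plan(p,Rm,*tool_for(o,th))
```

```text
8.25 [ 0.49258332 -0.01612281  0.2674444 ] [-0.07   0.03   2.222  0.068  0.344 -1.67 ]
origin [ 0.55194046 -0.01780803  0.30051956] [-2.66214743e-02  2.03868225e-01 -1.66184269e-04]
1 [-0.0, 0.01, -0.0] [-0.0, -0.001, -0.001]
end [ 0.493 -0.015  0.267]
1 [-0.53, -0.0, 0.41] [-0.0, -0.013, 0.0]
end [ 0.559 -0.017  0.26 ]
1 [-0.54, -0.0, 0.4] [-0.0, -0.01, 0.0]
end [ 0.626 -0.018  0.257]
```

Emit:
move_arm(targets=[1,-0.13,0,0.1,0,-0.003,0,1,-0.26,0,0.2,0,-0.006,0,1,-0.4,0,0.31,0,-0.01,0,1,-0.53,0,0.41,0,-0.013,0,1,-0.53,0,0.41,0,-0.013,0])

```text
t: 8.67
tool_pos: [0.5618, -0.0175, 0.2607]
ee_rot: [3.138, 0.594, 3.114]
ft_force: [0.6, -0.1, -2.1]
opening: 0.0171
grasp_force: 79.2
```

Emit:
move_arm(targets=[1,-0.13,0,0.1,0,-0.002,0,1,-0.27,0,0.2,0,-0.005,0,1,-0.4,0,0.3,0,-0.007,0,1,-0.54,0,0.4,0,-0.01,0,1,-0.54,0,0.4,0,-0.01,0])

```text
t: 9.08
tool_pos: [0.6285, -0.019, 0.2581]
ee_rot: [3.138, 0.625, 3.113]
ft_force: [1.1, -0.2, -2.7]
opening: 0.0167
grasp_force: 79.2
```

Run:
```python
from kin import *
p,Rm,s=cur(); print(s["t"],p,s["ft_force"],s["joint_positions"].round(3)); print("origin",p+Rm@z["dp"], R.from_matrix(Rm@z["dR"]).as_euler('ZYX'))
cw=ctrl.get_calibration("wrist")
ims={c:ctrl.grab_frame(c) for c in("wrist","scene","top")}
for c,i in ims.items(): cv2.imwrite(f"pics/{c}5.png",i)
for P in ((-17,-65,4),(-17,65,4),(17,-65,4),(17,65,4),(17,-65,-22),(17,65,-22)): 
    X=p+Rm@(z["dp"]+z["dR"]@np.array(P)/1e3); print(P,proj("scene",X).round(1),proj("top",X).round(1))
for y in(-.09,.09): print("bar end",[proj(c,B+R.from_euler('z',yw).apply([0,y,-.006])).round(1) for c in("scene","top")])
g=lambda a:np.clip((a/255.)**0.6*255,0,255).astype(np.uint8)
r=lambda im,x,y,w:cv2.resize(im[y:y+w*3//4,x:x+w],(400,300),interpolation=cv2.INTER_CUBIC)
cv2.imwrite("pics/m5.png",g(np.vstack([np.hstack([cv2.resize(ims["wrist"],(400,300)),r(ims["scene"],240,190,100)]),np.hstack([r(ims["top"],210,100,100),r(ims["scene"],180,110,220)])])))
```

```text
9.0833 [ 0.6284667  -0.01901356  0.25805362] [ 1.06087088 -0.21218262 -2.69723802] [-0.059  0.25   2.015  0.087  0.253 -1.68 ]
origin [ 0.68508553 -0.0206105   0.29562801] [-0.02479993  0.12634386  0.00181111]
(-17, -65, 4) [266.8 221.7] [281.5 148.2]
(-17, 65, 4) [314.5 224.5] [238.3 147. ]
(17, -65, 4) [265.  230.9] [281.9 137.8]
(17, 65, 4) [313.7 233.9] [239.  136.7]
(17, -65, -22) [265.6 237.3] [281.9 141.6]
(17, 65, -22) [313.6 240.4] [239.9 140.4]
bar end [array([258.2, 238.5]), array([289.6, 149.3])]
bar end [array([323. , 242.8]), array([232.3, 147.7])]
```

View pics/m5.png

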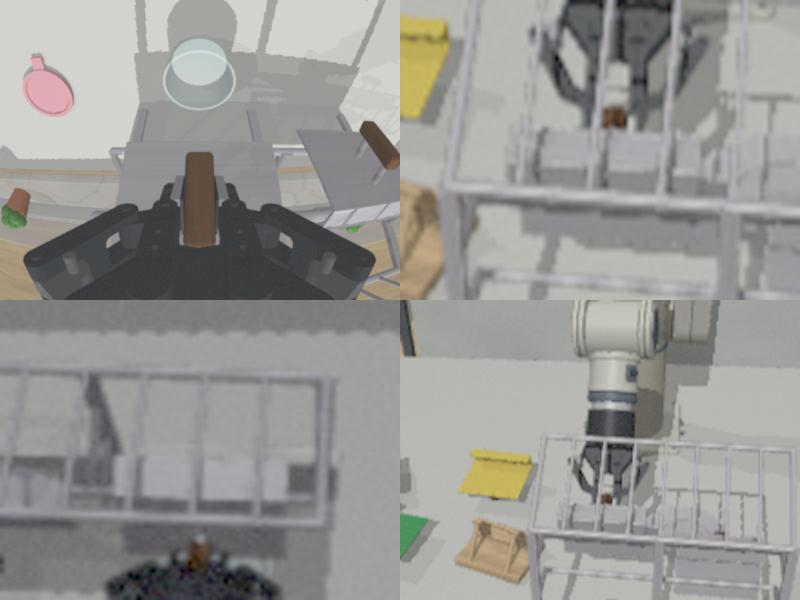

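The top crop shows the fold centred between the brackets (cols 238–282), rows 139–150, over the bar line. In depth this differs from the prediction by about 1.5 px. I'll check the bar's depth in the wrist picture numerically.

Run:
```python
from kin import *
p,Rm,s=cur(); cw=ctrl.get_calibration("wrist")
im=cv2.imread("pics/wrist5.png"); g=im.sum(2)/3
W=lambda x,y,zz:B+R.from_euler('z',yw).apply([x/1e3,y/1e3,zz/1e3-.256])
for n,zz in(("bar",250),("stop",175)):
    for y in(-85,-75,12,18): print(n,y,proj("wrist",W(0,y,zz),cw).round(1))
for P in((-13,-65,-110),(-13,65,-110),(-17,-65,-110),(-17,65,-110),(-17,-65,4)):
    print("cover",P,proj("wrist",p+Rm@(z["dp"]+z["dR"]@np.array(P)/1e3),cw).round(1))
for c in (155,160,164,395,400,405): print(c,g[190:250,c].astype(int).tolist())
for c in (200,230,350): print("bottom",c,g[185:215,c].astype(int).tolist())
print("row230",g[230,150:185].astype(int).tolist(),g[230,375:410].astype(int).tolist())
```

```text
bar -85 [145.  306.9]
bar -75 [159.4 308.1]
bar 12 [300.  311.8]
bar 18 [310.  311.6]
stop -85 [166.2 214.1]
stop -75 [178.6 214.1]
stop 12 [295.9 213.6]
stop 18 [304.2 213.6]
cover (-13, -65, -110) [180.1 202.8]
cover (-13, 65, -110) [379.  202.3]
cover (-17, -65, -110) [178.6 199.4]
cover (-17, 65, -110) [380.6 198.9]
cover (-17, -65, 4) [153.9 384.9]
155 [184, 185, 185, 184, 184, 185, 183, 184, 184, 184, 184, 184, 184, 183, 185, 182, 172, 156, 133, 113, 111, 118, 123, 124, 123, 118, 112, 113, 121, 137, 155, 154, 133, 123, 120, 121, 122, 121, 122, 122, 122, 122, 121, 121, 122, 121, 122, 120, 112, 101, 100, 103, 108, 109, 106, 104, 110, 114, 114, 116]
160 [184, 184, 184, 184, 184, 183, 183, 184, 183, 183, 184, 184, 184, 184, 186, 174, 122, 93, 101, 110, 117, 125, 128, 127, 120, 112, 100, 99, 103, 105, 106, 108, 108, 109, 109, 110, 110, 108, 108, 108, 108, 111, 115, 118, 122, 121, 122, 122, 117, 109, 105, 105, 106, 108, 108, 102, 110, 113, 115, 115]
164 [184, 183, 184, 184, 184, 184, 183, 184, 183, 184, 184, 184, 184, 184, 186, 174, 122, 92, 100, 110, 119, 124, 127, 127, 120, 112, 10
[... 1165 characters left out ...]
102, 102, 101, 101, 101, 100, 101, 101, 100, 100]
bottom 230 [108, 107, 107, 106, 104, 104, 107, 107, 108, 108, 108, 106, 101, 95, 100, 103, 103, 103, 103, 102, 101, 100, 101, 100, 100, 101, 100, 101, 101, 99]
bottom 350 [105, 104, 106, 108, 108, 108, 107, 108, 107, 109, 109, 109, 108, 106, 99, 99, 98, 98, 100, 101, 100, 101, 101, 100, 99, 98, 96, 97, 98, 100]
row230 [122, 121, 122, 123, 121, 122, 121, 122, 120, 113, 108, 107, 110, 110, 108, 105, 99, 93, 88, 84, 92, 105, 103, 101, 102, 101, 101, 100, 101, 101, 101, 102, 100, 101, 102] [97, 97, 96, 98, 97, 97, 97, 97, 96, 97, 94, 87, 88, 92, 94, 98, 100, 107, 116, 122, 122, 122, 122, 122, 121, 120, 121, 123, 121, 121, 123, 121, 121, 121, 121]
```

The stop rod shows at row 211 against a predicted 214, so the rack stands about 2 mm nearer than fitted. The cover's lower edge agrees to within 1 px. I'll shift the bar to x = 0.680 and plan the descent.

```bash
sed -i 's/B=np.array(\[.682/B=np.array([.680/' carry.py
python3 - <<'E'
from kin import *
p,Rm,s=cur()
for o,th in(((1,0,36),.125),((1,0,14),.125),((1,0,4),.125),((1,0,-3),.125)):
    t=tool_for(o,th); print(o,np.round(ik(*t)[0],2)); p,Rm=plan(p,Rm,*t)
E
```

```text
(1, 0, 36) [-0.06  0.25  2.03  0.09  0.24 -1.68]
1 [0.02, -0.0, 0.02] [0.0, -0.001, -0.001]
end [ 0.625 -0.018  0.255]
(1, 0, 14) [-0.06  0.29  2.04  0.11  0.19 -1.7 ]
1 [0.13, -0.0, 0.18] [0.0, -0.0, 0.0]
end [ 0.625 -0.018  0.232]
(1, 0, 4) [-0.06  0.31  2.05  0.13  0.16 -1.72]
1 [0.06, -0.0, 0.08] [0.0, -0.0, 0.0]
end [ 0.625 -0.018  0.222]
(1, 0, -3) [-0.06  0.32  2.05  0.14  0.15 -1.74]
1 [0.04, -0.0, 0.06] [0.0, -0.0, 0.0]
end [ 0.625 -0.018  0.215]
```

Emit:
move_arm(targets=[1,0.02,0,0.02,0,0,0,1,0.02,0,0.02,0,0,0,1,0.02,0,0.02,0,0,0])

```text
t: 9.48
tool_pos: [0.6254, -0.018, 0.2554]
ee_rot: [3.137, 0.624, 3.114]
ft_force: [-1.1, 0.2, -3.3]
opening: 0.0169
grasp_force: 79.2
```

Run:
```python
from kin import *
p,Rm,s=cur(); print(p,"origin",p+Rm@z["dp"], R.from_matrix(Rm@z["dR"]).as_euler('ZYX'))
for o in((1,0,14),(1,0,4)): p,Rm=plan(p,Rm,*tool_for(o,.125))
```

```text
[ 0.62539377 -0.01795054  0.25538228] origin [ 0.68205889 -0.01952423  0.29288778] [-0.02383356  0.12755706  0.00249547]
1 [0.14, -0.01, 0.18] [0.001, -0.001, -0.001]
end [ 0.625 -0.019  0.233]
1 [0.06, 0.0, 0.08] [-0.0, 0.0, 0.0]
end [ 0.624 -0.019  0.223]
```

Emit:
move_arm(targets=[1,0.03,0,0.04,0,0,0,1,0.06,0,0.08,0,0,0,1,0.1,0,0.13,0,0,0,1,0.14,0,0.18,0,0,0,1,0.14,0,0.18,0,0,0])

```text
t: 9.9
tool_pos: [0.6248, -0.0177, 0.2311]
ee_rot: [3.137, 0.623, 3.113]
ft_force: [0.3, 0.5, -2.7]
opening: 0.0168
grasp_force: 79.2
```

Emit:
move_arm(targets=[1,0.02,0,0.02,0,0,0,1,0.03,0,0.04,0,0,0,1,0.05,0,0.07,0,0,0,1,0.05,0,0.07,0,0,0,1,0.05,0,0.07,0,0,0])

```text
t: 10.32
tool_pos: [0.6254, -0.0178, 0.224]
ee_rot: [3.137, 0.625, 3.114]
ft_force: [-0.7, 0.1, -1.9]
opening: 0.0169
grasp_force: 79.3
```

Emit:
move_arm(targets=[1,0.01,0,0.02,0,0,0,1,0.02,0,0.03,0,0,0,1,0.02,0,0.03,0,0,0,1,0.02,0,0.03,0,0,0])

```text
t: 10.65
tool_pos: [0.6256, -0.0178, 0.2206]
ee_rot: [3.137, 0.625, 3.114]
ft_force: [0.5, -0.2, -2.9]
opening: 0.0167
grasp_force: 79.3
```

Emit:
move_arm(targets=[1,0.01,0,0.015,0,0,0,1,0.01,0,0.015,0,0,0,1,0.01,0,0.015,0,0,0])

```text
t: 10.9
tool_pos: [0.6256, -0.0178, 0.2188]
ee_rot: [3.137, 0.625, 3.114]
ft_force: [0.4, -1.0, -2.4]
opening: 0.0169
grasp_force: 79.3
```

Emit:
move_arm(targets=[1,0.01,0,0.015,0,0,0,1,0.01,0,0.015,0,0,0,1,0.01,0,0.015,0,0,0])

```text
t: 11.15
tool_pos: [0.6266, -0.0179, 0.218]
ee_rot: [3.137, 0.627, 3.114]
ft_force: [0.5, 0.2, 2.2]
opening: 0.0168
grasp_force: 79.9
```

Run:
```python
from kin import *
p,Rm,s=cur(); print(s["t"],p,s["ft_force"],s["joint_positions"].round(3)); print("origin",p+Rm@z["dp"], R.from_matrix(Rm@z["dR"]).as_euler('ZYX'))
cw=ctrl.get_calibration("wrist")
ims={c:ctrl.grab_frame(c) for c in("wrist","scene","top")}
for c,i in ims.items(): cv2.imwrite(f"pics/{c}6.png",i)
gm=lambda a:np.clip((a/255.)**0.6*255,0,255).astype(np.uint8)
r=lambda im,x,y,w:cv2.resize(im[y:y+w*3//4,x:x+w],(400,300),interpolation=cv2.INTER_CUBIC)
cv2.imwrite("pics/m6.png",gm(np.vstack([np.hstack([r(ims["wrist"],120,150,320),r(ims["scene"],240,190,100)]),np.hstack([r(ims["top"],210,100,100),r(ims["scene"],180,110,220)])])))
W=lambda x,y,zz:B+R.from_euler('z',yw).apply([x/1e3,y/1e3,zz/1e3-.256])
print("stop",proj("wrist",W(0,-85,175),cw).round(1),proj("wrist",W(0,12,175),cw).round(1))
for P in ((-17,-65,4),(-17,65,4),(17,-65,4),(17,65,4)): 
    X=p+Rm@(z["dp"]+z["dR"]@np.array(P)/1e3); print(P,proj("scene",X).round(1),proj("top",X).round(1))
g=ims["wrist"].sum(2)/3
for c in (150,160,400): print(c,g[195:260,c].astype(int).tolist())
```

```text
11.15 [ 0.62659517 -0.01786021  0.21798503] [0.51354726 0.19657388 2.15382133] [-0.057  0.316  2.048  0.143  0.152 -1.736]
origin [ 0.68313532 -0.01941753  0.25567935] [-0.02379704  0.12422344  0.00224069]
stop [152.7 256. ] [297.1 257.7]
(-17, -65, 4) [267.9 232.4] [281.3 152.7]
(-17, 65, 4) [314.6 235.3] [239.4 151.5]
(17, -65, 4) [266.2 241.6] [281.6 142.6]
(17, 65, 4) [313.8 244.6] [240.1 141.5]
150 [177, 178, 178, 178, 177, 178, 178, 177, 178, 178, 177, 178, 177, 178, 177, 178, 177, 178, 177, 179, 176, 178, 178, 178, 178, 178, 178, 177, 178, 177, 178, 177, 177, 178, 178, 178, 178, 178, 178, 178, 177, 177, 177, 178, 178, 178, 166, 131, 117, 118, 117, 118, 119, 117, 118, 118, 115, 96, 81, 83, 94, 102, 110, 117, 121]
160 [178, 178, 177, 177, 179, 178, 179, 178, 178, 178, 177, 178, 179, 178, 179, 178, 178, 178, 178, 179, 178, 178, 179, 178, 179, 178, 178, 177, 178, 178, 177, 178, 178, 178, 178, 177, 178, 177, 178, 178, 179, 178, 178, 179, 179, 172, 141, 119, 117, 117, 118, 117, 118, 117, 117, 118, 117, 106, 86, 83, 91, 98, 105, 113, 120]
400 [101, 101, 100, 102, 104, 101, 103, 104, 104, 105, 104, 105, 104, 104, 104, 105, 105, 104, 104, 104, 104, 104, 105, 103, 105, 105, 104, 106, 105, 105, 104, 102, 102, 101, 102, 101, 107, 125, 148, 165, 168, 168, 168, 168, 169, 165, 146, 124, 118, 117, 118, 118, 119, 117, 117, 118, 118, 114, 95, 79, 85, 93, 98, 105, 114]
```

View pics/m6.png

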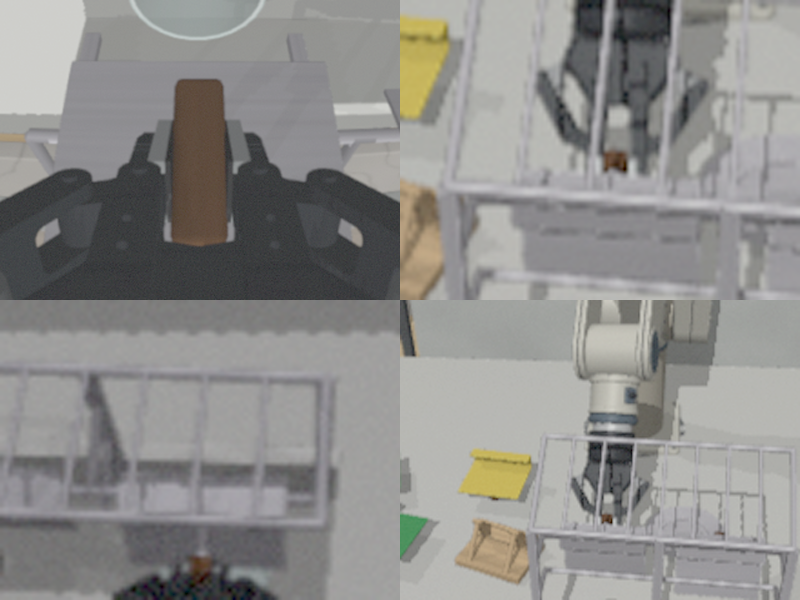

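Contact comes at origin z 0.2557, where 0.256 is expected, and the vertical force has reversed. The top crop shows the bar ends coming out on both sides of the fold, clear of the brackets. I'll ease the grip, then open slowly.

Emit:
move_arm(targets=[1,0,0,0,0,0,0,1,0,0,0,0,0,0,1,0,0,0,0,0,0,1,0,0,0,0,0,0], force=20)

```text
t: 11.63
tool_pos: [0.6266, -0.0179, 0.2179]
ee_rot: [3.137, 0.627, 3.114]
ft_force: [2.3, -0.9, 4.6]
opening: 0.0166
grasp_force: 80.0
```

Emit:
move_arm(targets=[0.55,0,0,0,0,0,0,0.5,0,0,0,0,0,0,0.45,0,0,0,0,0,0,0.45,0,0,0,0,0,0,0.45,0,0,0,0,0,0])

```text
t: 12.05
tool_pos: [0.6252, -0.0177, 0.2165]
ee_rot: [3.137, 0.624, 3.114]
ft_force: [0.2, -0.2, -0.1]
opening: 0.0234
grasp_force: 0.0
```

Emit:
move_arm(targets=[0.2,0,0,0,0,0,0,0,0,0,0,0,0,0,-0.2,0,0,0,0,0,0,-0.2,0,0,0,0,0,0,-0.2,0,0,0,0,0,0])

```text
t: 12.47
tool_pos: [0.6258, -0.0177, 0.2171]
ee_rot: [3.137, 0.625, 3.114]
ft_force: [-0.4, -1.1, -0.1]
opening: 0.0511
grasp_force: 0.0
```

Emit:
move_arm(targets=[-0.2,0,0,-0.2,0,0,0,-0.2,0,0,-0.4,0,0,0,-0.2,0,0,-0.6,0,0,0,-0.2,0,0,-0.8,0,0,0,-0.2,0,0,-0.8,0,0,0])

```text
t: 12.88
tool_pos: [0.5786, -0.0169, 0.2849]
ee_rot: [3.137, 0.629, 3.114]
ft_force: [0.7, 0.5, -0.1]
opening: 0.0514
grasp_force: 0.0
```

Run:
```python
from kin import *
p,Rm,s=cur(); print(s["t"],p,s["ft_force"],s["joint_positions"].round(3))
ims={c:ctrl.grab_frame(c) for c in("wrist","scene","top")}
for c,i in ims.items(): cv2.imwrite(f"pics/{c}7.png",i)
r=lambda im,x,y,w:cv2.resize(im[y:y+w*3//4,x:x+w],(400,300),interpolation=cv2.INTER_CUBIC)
gm=lambda a:np.clip((a/255.)**0.6*255,0,255).astype(np.uint8)
cv2.imwrite("pics/m7.png",gm(np.vstack([np.hstack([cv2.resize(ims["wrist"],(400,300)),r(ims["scene"],240,190,100)]),np.hstack([r(ims["top"],155,90,150),r(ims["scene"],300,190,100)])])))
```

```text
12.8833 [ 0.57864519 -0.01685553  0.28492821] [ 0.6707046   0.50462529 -0.14202469] [-0.062  0.131  2.093  0.085  0.29  -1.68 ]
```

View pics/m7.png

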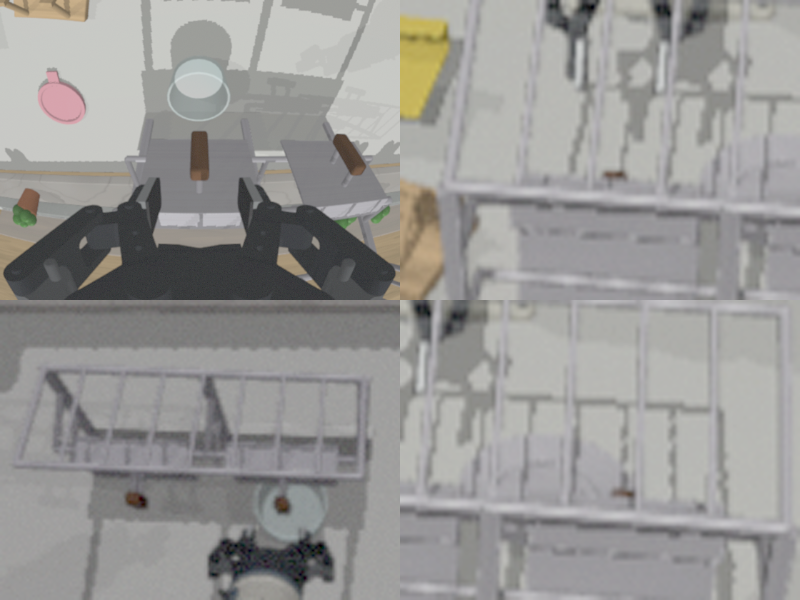

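The last picture shows both covers hanging alike. Ours is on the right bar (top crop grip at about (282,505)), between the brackets, and the fingers are clear. I'll back off, let it settle and compare pictures before handing in.

Emit:
move_arm(targets=[-0.2,0.1,0,-0.2,0,0,0,-0.2,0.2,0,-0.4,0,0,0,-0.2,0.2,0,-0.4,0,0,0,-0.2,0.2,0,-0.4,0,0,0,-0.2,0.2,0,-0.4,0,0,0])

```text
t: 13.45
tool_pos: [0.54, -0.016, 0.3022]
ee_rot: [3.137, 0.625, 3.114]
ft_force: [0.1, 0.4, 1.3]
opening: 0.0512
grasp_force: 0.0
```

Emit:
move_arm(targets=[-0.2,0,0,0,0,0,0,-0.2,0,0,0,0,0,0,-0.2,0,0,0,0,0,0,-0.2,0,0,0,0,0,0,-0.2,0,0,0,0,0,0])

```text
t: 13.87
tool_pos: [0.5395, -0.0159, 0.3025]
ee_rot: [3.137, 0.625, 3.114]
ft_force: [0.4, 0.4, 0.4]
opening: 0.0512
grasp_force: 0.0
```

Run:
```python
from kin import *
a=cv2.imread("pics/scene7.png").astype(int); b=ctrl.grab_frame("scene").astype(int)
d=np.abs(a-b).max(2)[225:275,255:410]; print("scene diff under flap",d.max(),(d>25).sum())
t0=cv2.imread("pics/top0.png").astype(int);t=ctrl.grab_frame("top").astype(int)
print("flap/hung diff top",(np.abs(t-t0).max(2)[100:175,155:235]>30).sum())
print(ctrl.get_state()["t"]); print(ctrl.sign_off())
```

```text
scene diff under flap 51 5
flap/hung diff top 0
13.9667
the job is handed in; nothing more can be done
None
```

The steel cover now hangs by its lip on the free right bar, clear of the brackets, and was lowered until it rested there before I let go. The flap and the other hung cover show no change in the pictures, and I handed the job in at about 14 s.

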